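# Close the seam between two wood samples and hold the step gauge across it

## Task

Slide the loose wood sample along the jig plate until its dotted end butts flush against the fixed sample, with no gap and the sides in line. Then draw the yellow step gauge out of its stand and hold it upright across the seam, one sprung foot on each white dot, pressed down lightly so that both feet are about half-way in, never driving a foot home against its stop. The program finishes while still holding the gauge pressed there; leave the other things on the desk alone.

Things in the scene. Friction and masses are not known exactly. Their poses are not given: they have to be found in the camera images.
- loose_center (a point): centre of the loose wood sample, a brown hardwood block 38 (x) x 60 (y, its length) x 24 (z) mm, about 0.08 kg, lying flat on the jig plate, free to slide. Its +y end, the one nearer its white dot, faces the fixed sample
- loose_end (a point): centre of the loose sample's end face that must meet the fixed sample: 30 mm along +y from its centre, 12 mm above its underside; same axes as the sample
- loose_dot (a point): white dot, 10 mm across, on top of the loose sample, 9 mm from that end face, on the sample's centre line
- fixed_center (a point): centre of the fixed wood sample, a block just like the loose one (38 x 60 x 24 mm, length along y), fastened on the jig plate and immovable, at the plate's +y end; the loose sample lies on its -y side. Undersides of both samples at z = 0.005, tops at z = 0.029 (desk top z = 0)
- jig: aluminium plate 90 (x) x 250 (y) mm, 5 mm thick, fixed to the desk; origin at the centre of its underside. The fixed sample's centre is 70 mm along +y from it. Two dark clamp lugs, 15 mm high, hold that sample: they reach 32 mm either side of the centre line, at y = 73 to 93 mm
- fixed_end (a point): centre of the fixed sample's end face that looks along its -y to the loose sample: 30 mm along -y from its centre; same axes as the fixed sample (y along its length, x across, z up)
- fixed_dot (a point): white dot, 10 mm across, on top of the fixed sample, 9 mm from that end face, on the centre line; with the samples butted the two dots are 18 mm apart, one on each side of the seam
- gauge_center (a point): centre of the step gauge's yellow upright housing, 22 (x) x 36 (y) x 80 (z) mm, black band, display on its -x face, whole gauge about 0.15 kg; grip it across the 22 mm. Two equal steel feet, 7 mm thick with round tips, stick out 16 mm below it, 9 mm either side of its axis along y: tips (when out) 56 mm below this point. Either foot may go on either dot
- stand: grey stand of the gauge, fixed, foot 70 (x) x 84 (y) mm; origin at its underside's centre on the desk; axes as the gauge in it. Its pocket, 38 x 52 mm outside, rim 46 mm above the desk, holds the housing upright with 2 mm of play: housing underside at z = 0.024, top at z = 0.104, feet tips at z = 0.008. Draw the gauge straight up by over 45 mm to clear the rim
- tip_a (a point): tip of the gauge foot at its -y side (lowest point; moves in with the foot)
- tip_b (a point): tip of the gauge foot at its +y side (lowest point; moves in with the foot)
- foot_a (a joint): how far the sprung foot at the gauge's -y side is pushed up into the housing (m): 0 = fully out, 0.012 = home against its stop; half-way is 0.006. Spring: it takes 0.75 N to start it, 2.25 N half-way and 3.75 N home, per foot; the gauge's own weight does not push the feet in half-way
- foot_b (a joint): how far the sprung foot at the gauge's +y side is pushed up into the housing (m): 0 = fully out, 0.012 = home against its stop; half-way is 0.006. Spring: it takes 0.75 N to start it, 2.25 N half-way and 3.75 N home, per foot; the gauge's own weight does not push the feet in half-way
- brass_weight: turned brass paper weight, 30 mm wide, 40 mm high, loose on the desk near the work, a bystander; origin at the centre of its underside
- tape_roll: roll of black tape lying flat, 55 mm wide, 19 mm high, loose on the desk near the work, a bystander; origin at the centre of its underside
- eraser: white eraser in a blue sleeve, 23 x 50 x 12 mm, loose on the desk near the work, a bystander; origin at the centre of its underside
- usb_stick: black usb stick, 18 x 56 x 8 mm, loose on the desk near the work, a bystander; origin at the centre of its underside
Mind the look-alikes: they are no part of the job. What is shaped like the part that bears loose_center but blue, green or orange is not meant.

How it is judged:
By the outcome, as a careful person would: the job done as asked, in the order asked, and still so for the second after the job is handed in, while the arm keeps its last pose, push and grip.
It also fails if it takes over 45 s, if anything falls off the work surface, if the arm or the gripper's body presses on something with over 40 N, if the wrist force passes 120 N, or if a joint passes its speed limit or range.

## Robot

A 7-joint arm with a two-finger parallel gripper is mounted at the origin on a cart in front of the work surface, level with it; the furniture and walls round the work are solid. World frame = base frame: x ahead of the robot, y to its left, z up, the work surface at z = 0. Lengths are in mm, angles in rad, forces in N, time in s.
With the tool pointing down it reaches from about 400 to 875 mm from the base axis. Payload 19.3 kg.
Tool frame: the origin (TCP) lies on the centre line of the jaws, within the pads' length; the fingertips stand 14 mm ahead of it and the grasp point (between the pads) lies 5 mm behind it (env.finger_overhang is the distance from the TCP to the fingertips, in mm); z points along the fingers, y is the line along which they close (so a half turn about z gives the same grasp; the last joint's range is limited). The gripper opens to 85 mm and grips with 20 to 120 N. Pads are 22 mm wide; open, the fingers measure 114 mm over their backs; the gripper's body (76 mm by 85 mm) begins 54 mm behind the grasp point. The pads swing forward as they close: fully open they stand 13 mm farther back than shut.
Start: joints at [1.067, 0.521, -0.036, 1.599, 0.021, 1.021, -0.113], TCP at [262.673, -567.113, 245.291] pointing down, gripper open.
Joint ranges: [-2.91, 2.91], [-0.3, 2.13], [-1.5, 1.42], [0.17, 2.43], [-1.26, 4.41], [0.16, 1.93], [-2.52, 2.52]. Speed limits (rad/s): [1.89, 1.89, 2.39, 2.39, 3.01, 3.01, 3.01].

## Interface

Orientations are given as a unit quaternion [w, x, y, z].
In Python, from cell import env, capture, camera_info, spotter gives the robot as it stands. The module is installed in compiled form; this text tells all that it offers.
- The arm moves only by the tool jog_arm, never from a script. Its arguments are lists of equal length, an entry for each row: "offset": the shift along the tool's x, y, z in mm, a list of three; "delta_rot": the turn, a rotation vector about the tool's x, y, z in degrees, a list of three; "gripper": the opening in per cent of the stroke, from 0 (shut) to 100 (fully open). In form: {"offset": [[x, y, z], ...], "delta_rot": [[rx, ry, rz], ...], "gripper": [gripper, ...]}. A call has 1 to 5 rows; each row is the pose to reach, as a shift and turn from the pose commanded when the call began, along the tool's axes at that moment; what a row does not reach only later rows make up. A row lasts 1/10 s, in which the tool goes at most 50 mm and 8.59 degrees, less where a joint would pass 70% of its speed; a pose out of reach is approached as far as the arm can. A call with a gripper value outside its range is refused whole. The fingers move at their own pace and stop on an object; "grip_force" is the grip in N (left out, the last holds). Time passes only in rows, so rows that repeat a pose let the fingers close. It gives the time, the measured TCP pose, the force, the opening and the grip force at its end, in the units of the state.
- env.sense(): the state, without advancing time (a new reading comes with each control period).
- capture(name): name is "side" or "top" or "wrist"; returns the picture (400x640x3 uint8, blue, green, red); there is no depth.
- camera_info(name): a dict with "intrinsics" (3x3 intrinsics, pixels), "k1" (the pictures are not rectified: a ray, as slopes to the right and down, at radius r is drawn at 1 + k1 r^2 times it, then the intrinsics apply), "pose" (4x4, takes a point from camera to world coordinates); the wrist camera has in their place "mount" (4x4, takes a point from camera to tool coordinates, whose origin is the TCP and whose axes are the flange's). Camera axes: x right, y down, z forward; pixel columns grow to the right and rows downward; lengths in mm; the calibration is good to about 2 mm. A picture is of the moment at which its call begins: read the wrist's pose just before it. camera_info takes no time and is no camera call.
- env.finish_job(): hands the job in; it is judged then, once.
Trained networks look in the newest picture that a camera, given by its name, has taken for a name from the list of things; names that differ only in an ending like _2 or _b are one class to them, and where a whole thing is asked for, a point or a joint stands for the part that bears it (a point fixed in the world has none). Each returns a list of dicts, best first, with "confidence" (0 to 1); they miss things now and then, are a little off and sometimes report something else, mostly with a low value. They report only what shows in the picture. A call takes as long as a camera call. They do not tell look-alikes from the thing itself.
- spotter.trace(name, camera): "region" (400x640 bool, what is visible of it) and "pixel" ([row, column] in pixels, amid what is visible of it).
- spotter.pinpoint(name, camera): "pixel" ([row, column] in pixels: a listed point, or the origin of a listed thing).
The state is a dict: "time_s": time; "joint_pos": joint angles; "dq": joint speeds; "joint_torque": joint torques, N m; "tcp_pos": TCP position; "eef_rot": TCP orientation; "force": force on the tool from outside, world axes, zero at the start; "wrist_torque": the same for the moment, N m; "grip_width": finger opening in mm; "grasp_force": force on a finger pad.
Only numpy, scipy, OpenCV 4.12 (cv2) and the standard library are available. Lean on these libraries where they do the work, as an engineer would, in place of code of your own. Each camera call takes 0.05 s, during which the arm holds its last target. There are 200 camera calls.

## Working session

There is one attempt and no reset: what is moved stays moved. The work goes in short steps, Python scripts to look and compute and a tool call to move; the robot and the scene stay as the last step left them, time stands still between calls to the robot, and variables do not carry over. Pictures are saved under pics/ and viewed, at most 10 in all, crops included, and the job is handed in when it is done.

Besides the shell and the picture viewer there is one more tool, called after "Emit:" by a JSON object that holds its "op" and its "data". jog_arm: Moves the arm, as the interface text tells. Its arguments: {"type":"object","properties":{"offset":{"type":"array","items":{"type":"array","items":{"type":"number"}}},"delta_rot":{"type":"array","items":{"type":"array","items":{"type":"number"}}},"gripper":{"type":"array","items":{"type":"number"}},"grip_force":{"type":"number"}},"required":["offset","delta_rot","gripper"]}

```bash
mkdir -p pics; cat > h.py <<'E'
import numpy as np, cv2
from cell import env, capture, camera_info, spotter
from scipy.spatial.transform import Rotation as R
def tool():
    s=env.sense(); q=s["eef_rot"]; T=np.eye(4)
    T[:3,:3]=R.from_quat([q[1],q[2],q[3],q[0]]).as_matrix(); T[:3,3]=s["tcp_pos"]; return T
def campose(name,T=None):
    c=camera_info(name); return c, (np.array(c["pose"]) if "pose" in c else (tool() if T is None else T)@np.array(c["mount"]))
def world(name,px,z,T=None):
    "pixel [row,col] -> world point at height z"
    c,P=campose(name,T); K=np.array(c["intrinsics"]); k=c["k1"]
    d=cv2.undistortPoints(np.array([[[px[1],px[0]]]],float),K,np.array([k,0,0,0.]))[0,0]
    v=P[:3,:3]@np.array([d[0],d[1],1]); o=P[:3,3]
    return o+v*(z-o[2])/v[2]
def proj(name,p,T=None):
    c,P=campose(name,T); q=np.linalg.inv(P)@np.r_[p,1]
    r=cv2.projectPoints(q[:3].reshape(1,1,3),np.zeros(3),np.zeros(3),np.array(c["intrinsics"]),np.array([c["k1"],0,0,0.]))[0][0,0]
    return r[::-1]
E
python3 - <<'E'
from h import *
a=capture("top");b=capture("side");cv2.imwrite("pics/top.png",a);cv2.imwrite("pics/side.png",b)
for n in("top","side"): print(n,np.round(campose(n)[1],2).tolist())
Z=dict(loose_center=17,loose_dot=29,fixed_center=17,fixed_dot=29,jig=0,gauge_center=64,stand=0,brass_weight=0,tape_roll=0,eraser=0,usb_stick=0,loose_end=17,fixed_end=17)
for k,z in Z.items():
  for n in("top","side"):
    for r in spotter.pinpoint(k,n)[:3]: print(k,n,np.round(r["pixel"]),round(r["confidence"],2),np.round(world(n,r["pixel"],z),1))
print(env.sense())
E
```

```text
top [[-0.02, -0.99, 0.12, 372.21], [-1.0, 0.02, -0.01, 26.29], [0.0, -0.12, -0.99, 1160.26], [0.0, 0.0, 0.0, 1.0]]
side [[0.69, 0.61, -0.39, 961.15], [0.72, -0.58, 0.37, -384.36], [-0.0, -0.53, -0.84, 1002.45], [0.0, 0.0, 0.0, 1.0]]
loose_center top [205. 390.] 0.89 [ 493.3 -158.1   17. ]
loose_center top [257. 350.] 0.76 [351.9 -43.3  17. ]
loose_center top [244. 398.] 0.55 [ 384.8 -178.7   17. ]
loose_center side [226. 234.] 0.8 [ 395.1 -191.3   17. ]
loose_center side [292. 236.] 0.76 [ 545.7 -297.    17. ]
loose_center side [184. 266.] 0.7 [348.4 -43.   17. ]
loose_dot top [184. 440.] 0.76 [ 549.6 -300.8   29. ]
loose_dot top [239. 398.] 0.6 [ 398.2 -175.5   29. ]
loose_dot side [243. 279.] 0.95 [ 521.7 -137.4   29. ]
loose_dot side [228. 236.] 0.85 [ 409.7 -191.5   29. ]
loose_dot side [188. 262.] 0.81 [360.  -62.2  29. ]
fixed_center top [202. 345.] 0.58 [504.8 -33.   17. ]
fixed_center side [218. 306.] 0.81 [509.9 -35.2  17. ]
fixed_center side [236. 372.] 0.44 [666.7  51.5  17. ]
fixed_dot top [200. 354.] 0.56 [507.7 -56.2  29. ]
fixed_dot side [219. 296.] 0.83 [497.3 -58.9  
[... 1586 characters left out ...]
': array([ 1.06681826,  0.52140744, -0.0362557 ,  1.59951575,  0.02117277,
        1.02109704, -0.11278648]), 'dq': array([ 0.00073358, -0.00013021, -0.00039806,  0.00145796, -0.00108704,
       -0.00031686, -0.0016042 ]), 'joint_torque': array([ 2.30190253e-04, -9.26842403e+01,  1.97804891e+00, -3.70248449e+01,
        1.80694257e-02,  2.00431037e-03,  1.09417867e-04]), 'tcp_pos': array([ 262.64248965, -567.11911446,  245.28098374]), 'eef_rot': array([-2.12424505e-05,  9.76580426e-01,  2.15152670e-01, -5.54950442e-06]), 'force': array([ 0.17022311, -0.1679808 , -0.25896638]), 'wrist_torque': array([-0.03314591,  0.02174851, -0.03158625]), 'grasp_force': 0.0, 'grip_width': 85.61559020817488}
```

View pics/top.png

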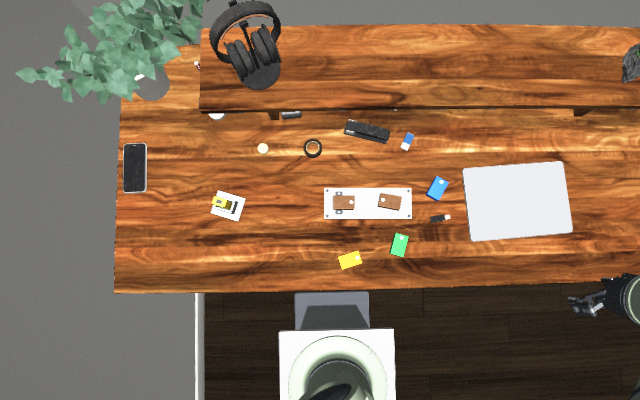

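View pics/side.png

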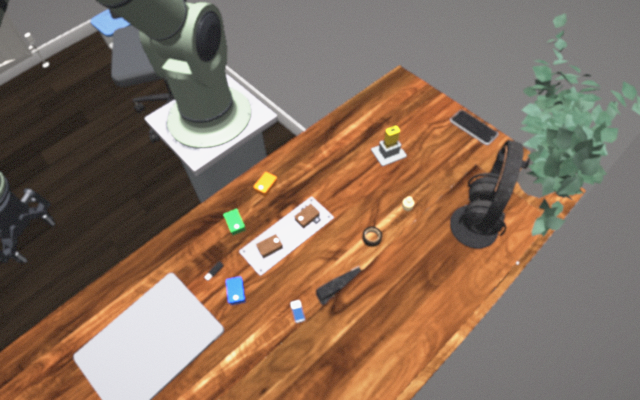

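The brown block on the plate at top (202,390) / side (245,269) is the loose sample and the one at (203,345) between the lugs is the fixed sample. The look-alikes are yellow/orange (260,350), green (244,399) and blue (187,437); they lie off the plate and have the wrong colour. The gauge is in its stand at (205,228). I'm moving the wrist camera over the jig next.

Emit:
{"op": "jog_arm", "data": {"offset": [[416,-322,0],[416,-322,0],[416,-322,0],[416,-322,0],[416,-322,0]], "delta_rot": [[0,0,-65.2],[0,0,-65.2],[0,0,-65.2],[0,0,-65.2],[0,0,-65.2]], "gripper": [100,100,100,100,100]}}

```text
time_s: 1.9
tcp_pos: [378.3, -343.4, 245.6]
eef_rot: [0.0, 0.828, 0.56, -0.0]
force: [2.1, -0.8, 1.1]
grip_width: 85.6
grasp_force: 0.0
```

```bash
cat >> h.py <<'E'
def go(p,heading):
    "offset and rot for jog to world p with tool down, tool-x heading (deg)"
    T=tool(); h=np.radians(heading); x=np.array([np.cos(h),np.sin(h),0]); z=np.array([0,0,-1.]); 
    Rg=np.c_[x,np.cross(z,x),z]; 
    print("offset",np.round(T[:3,:3].T@(np.array(p)-T[:3,3]),1),"rot",np.round(np.degrees(R.from_matrix(T[:3,:3].T@Rg).as_rotvec()),2),"t",round(env.sense()["time_s"],2))
E
python3 - <<'E'
from h import *
print(tool().round(3)); print(np.array(camera_info("wrist")["mount"]).round(3),camera_info("wrist")["intrinsics"])
go([505,-100,250],90)
E
```

```text
[[ 3.72000e-01  9.28000e-01  0.00000e+00  3.78312e+02]
 [ 9.28000e-01 -3.72000e-01 -1.00000e-03 -3.43391e+02]
 [-0.00000e+00  1.00000e-03 -1.00000e+00  2.45567e+02]
 [ 0.00000e+00  0.00000e+00  0.00000e+00  1.00000e+00]]
[[-0.0000e+00 -9.4800e-01 -3.1700e-01  8.2320e+01]
 [ 1.0000e+00  0.0000e+00 -1.0000e-03  1.0230e+00]
 [ 1.0000e-03 -3.1700e-01  9.4800e-01 -1.2739e+02]
 [ 0.0000e+00  0.0000e+00  0.0000e+00  1.0000e+00]] [[305.0811054    0.         318.55169623]
 [  0.         305.0811054  197.71132338]
 [  0.           0.           1.        ]]
offset [273.   27.1  -4.5] rot [ 2.000e-02  3.000e-02 -2.183e+01] t 1.9
```

Emit:
{"op": "jog_arm", "data": {"offset": [[291,20,20],[291,20,60],[291,20,95],[291,20,95],[291,20,95]], "delta_rot": [[0,0,-21.83],[0,0,-21.83],[0,0,-21.83],[0,0,-21.83],[0,0,-21.83]], "gripper": [100,100,100,100,100]}}

```text
time_s: 2.4
tcp_pos: [482.7, -130.8, 172.5]
eef_rot: [0.0, 0.709, 0.705, 0.0]
force: [0.8, -0.7, -0.4]
grip_width: 85.2
grasp_force: 0.0
```

Emit:
{"op": "jog_arm", "data": {"offset": [[60,0,0],[60,0,0],[60,0,0]], "delta_rot": [[0,0,0],[0,0,0],[0,0,0]], "gripper": [100,100,100]}}

```text
time_s: 2.7
tcp_pos: [482.6, -70.4, 173.1]
eef_rot: [-0.0, 0.708, 0.706, 0.0]
force: [-0.4, -1.3, 0.3]
grip_width: 85.9
grasp_force: 0.0
```

```bash
python3 - <<'E'
from h import *
T=tool();print(T.round(3)); a=capture("wrist");cv2.imwrite("pics/w1.png",a);np.save("w1T.npy",T)
for k,z in dict(loose_center=17,loose_dot=29,fixed_center=17,fixed_dot=29,loose_end=17,fixed_end=17,jig=0).items():
    for r in spotter.pinpoint(k,"wrist")[:2]: print(k,np.round(r["pixel"]),round(r["confidence"],2),np.round(world("wrist",r["pixel"],z,T),1))
g=cv2.cvtColor(a,cv2.COLOR_BGR2HSV)
w=((g[...,1]<40)&(g[...,2]>215)).astype(np.uint8)
n,_,st,ce=cv2.connectedComponentsWithStats(w)
for i in range(1,n):
    if 60<st[i,4]<600: print("white",ce[i].round(1),st[i,4],world("wrist",ce[i][::-1],29,T).round(1))
for k in("loose_center","fixed_center"):
    for r in spotter.trace(k,"wrist")[:2]:
        m=r["region"].astype(np.uint8); ys,xs=np.nonzero(m); print(k,round(r["confidence"],2),m.sum(),xs.min(),xs.max(),ys.min(),ys.max())
E
```

```text
[[ 2.00000e-03  1.00000e+00  0.00000e+00  4.82606e+02]
 [ 1.00000e+00 -2.00000e-03  0.00000e+00 -7.03810e+01]
 [ 0.00000e+00  0.00000e+00 -1.00000e+00  1.73099e+02]
 [ 0.00000e+00  0.00000e+00  0.00000e+00  1.00000e+00]]
loose_center [266. 333.] 0.82 [ 499.  -160.2   17. ]
loose_center [283. 230.] 0.77 [ 386.2 -180.7   17. ]
loose_dot [249. 344.] 0.92 [ 509.  -132.9   29. ]
loose_dot [372. 380.] 0.83 [ 555.7 -297.5   29. ]
fixed_center [142. 341.] 0.84 [504.5 -29.2  17. ]
fixed_dot [165. 340.] 0.74 [503.6 -48.3  29. ]
fixed_dot [264. 335.] 0.46 [ 500.1 -149.4   29. ]
loose_end [368. 386.] 0.79 [ 566.4 -305.1   17. ]
loose_end [240. 348.] 0.66 [ 513.9 -129.2   17. ]
fixed_end [173. 338.] 0.65 [502.4 -58.1  17. ]
jig [208. 336.] 0.64 [502.4 -99.9   0. ]
jig [243. 347.] 0.51 [ 514.9 -141.1    0. ]
white [341.  165.8] 102 [504.1 -48.6  29. ]
white [178.7 178.6] 86 [353.7 -60.   29. ]
white [507.9 250. ] 101 [ 676.4 -135.6   29. ]
white [344.  252.1] 74 [ 508.9 -136.5   29. ]
white [243.7 290.3] 65 [ 404.6 -181.8   29. ]
white [477.1 298.2] 196 [ 654.3 -193.7   29. ]
white [192.3 304.7] 94 [ 346.7 -200.8   29. ]
white [444.6 304.7] 93 [ 619.6 -201.3   29. ]
loose_center 0.81 3133 140 207 119 191
loose_center 0.78 1057 201 258 253 305
fixed_center 0.6 2982 319 366 106 175
```

View pics/w1.png

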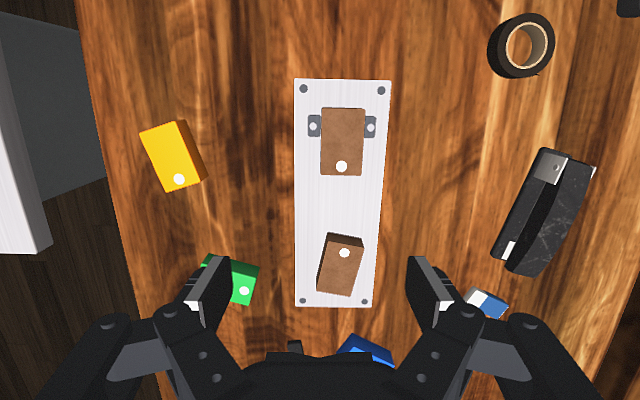

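The picture shows the loose brown sample at about (266,338) on the plate, with its dot at (252,344), yawed clockwise. The fixed one is between the lugs at (142,341) with its dot at (166,341). Candidates shaped like the sample are yellow (157,172), green (280,232), blue (350,365) and brown (266,338). Only the brown one is on the plate, so it fits. An enlarged crop will confirm this.

```bash
python3 - <<'E'
from h import *
a=cv2.imread("pics/w1.png")[95:305,290:400]
cv2.imwrite("pics/c1.png",cv2.resize(a,None,fx=2.8,fy=2.8,interpolation=cv2.INTER_CUBIC))
T=np.load("w1T.npy")
a=cv2.imread("pics/w1.png");g=cv2.cvtColor(a,cv2.COLOR_BGR2HSV)
print(g[280,330],g[238,345],g[252,344],g[130,342],g[172,330],g[200,340])
E
```

```text
[ 12 132 157] [ 13 118  69] [  0   0 247] [ 12 126 168] [ 12 126 166] [158   4 238]
```

View pics/c1.png

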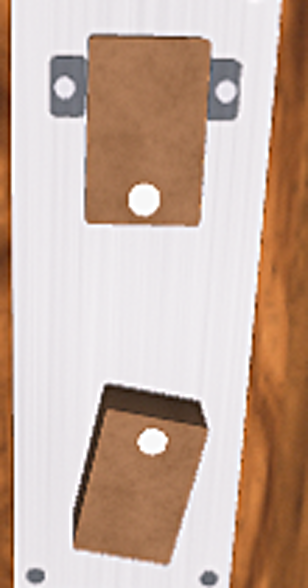

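The crop confirms the brown sample with its white dot lies on the plate, turned roughly 12–15° clockwise. I'll fit the top-face rectangles.

```bash
cat >> h.py <<'E'
def tops(a,T,roi,vmin=115,z=29):
    "fit rectangles to brown top faces inside roi r0,r1,c0,c1"
    r0,r1,c0,c1=roi; g=cv2.cvtColor(a,cv2.COLOR_BGR2HSV)
    m=np.zeros(a.shape[:2],np.uint8); s=g[r0:r1,c0:c1]
    m[r0:r1,c0:c1]=(s[...,1]>70)&(s[...,2]>vmin)
    m=cv2.morphologyEx(m,cv2.MORPH_OPEN,np.ones((3,3)))
    for c in cv2.findContours(m,cv2.RETR_EXTERNAL,cv2.CHAIN_APPROX_NONE)[0]:
        if cv2.contourArea(c)<800: continue
        w=np.array([world("wrist",p[0][::-1],z,T)[:2] for p in c],np.float32)
        (cx,cy),(a1,b1),an=cv2.minAreaRect(w)
        if a1>b1: a1,b1,an=b1,a1,an-90
        print("top face centre",round(cx,1),round(cy,1),"size",round(a1,1),round(b1,1),"yaw",round((an+45)%90-45,2))
E
python3 - <<'E'
from h import *
T=np.load("w1T.npy");a=cv2.imread("pics/w1.png")
tops(a,T,(95,180,316,369)); tops(a,T,(225,302,305,369))
E
```

```text
top face centre 504.4 -27.5 size 37.6 58.7 yaw -1.48
top face centre 504.5 -156.3 size 37.5 59.1 yaw -12.31
```

Emit:
{"op": "jog_arm", "data": {"offset": [[-43,11,20],[-86,22,50],[-86,22,95],[-86,22,135],[-86,22,151]], "delta_rot": [[0,0,7],[0,0,12.2],[0,0,12.2],[0,0,12.2],[0,0,12.2]], "gripper": [80,80,80,80,80], "grip_force": 20}}

```text
time_s: 3.7
tcp_pos: [502.2, -158.4, 18.6]
eef_rot: [-0.002, 0.78, 0.625, -0.001]
force: [0.7, 0.2, 0.9]
grip_width: 68.3
grasp_force: 0.0
```

```bash
python3 - <<'E'
from h import *
print(tool().round(3),env.sense()["force"]); go([504.5,-156.3,22],77.7)
a=capture("wrist");cv2.imwrite("pics/w2.png",a)
E
```

```text
[[ 2.18000e-01  9.76000e-01 -4.00000e-03  5.02188e+02]
 [ 9.76000e-01 -2.18000e-01  1.00000e-03 -1.58371e+02]
 [ 0.00000e+00 -4.00000e-03 -1.00000e+00  1.85580e+01]
 [ 0.00000e+00  0.00000e+00  0.00000e+00  1.00000e+00]] [0.701387   0.24366055 0.85281442]
offset [ 2.5  1.8 -3.4] rot [-0.23 -0.01 -0.27] t 3.7
```

View pics/w2.png

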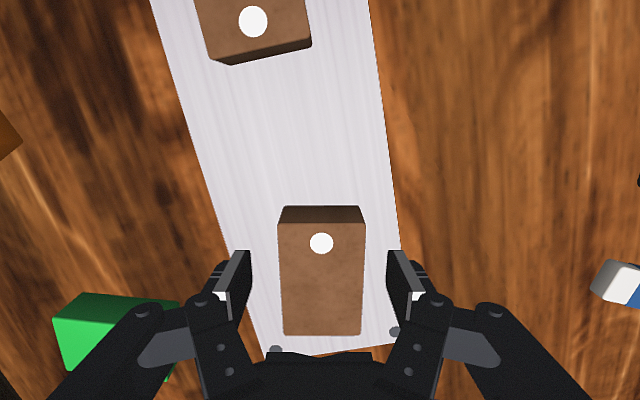

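The sample sits centred between the fingers (block spans columns 278–365, jaws at 245 and 390), aligned with the tool. I'll raise a little and close.

Emit:
{"op": "jog_arm", "data": {"offset": [[2,0,-5],[2,0,-5],[2,0,-5],[2,0,-5],[2,0,-5]], "delta_rot": [[0,0,0],[0,0,0],[0,0,0],[0,0,0],[0,0,0]], "gripper": [80,30,30,30,30], "grip_force": 20}}

```text
time_s: 4.25
tcp_pos: [505.2, -156.7, 28.5]
eef_rot: [0.001, 0.78, 0.626, 0.001]
force: [-2.2, 0.9, 12.8]
grip_width: 37.5
grasp_force: 20.0
```

Emit:
{"op": "jog_arm", "data": {"offset": [[2,0,0],[2,0,0]], "delta_rot": [[0,0,0],[0,0,0]], "gripper": [30,30]}}

```text
time_s: 4.45
tcp_pos: [505.6, -155.5, 28.5]
eef_rot: [0.001, 0.78, 0.625, 0.0]
force: [-1.4, -3.3, 11.2]
grip_width: 37.4
grasp_force: 19.9
```

```bash
python3 - <<'E'
from h import *
s=env.sense();print(s["tcp_pos"],s["force"],s["grip_width"],s["grasp_force"])
T=tool();a=capture("wrist");cv2.imwrite("pics/w3.png",a)
tops(a,T,(205,340,270,380)); go([0,0,0],90-1.5)
go([503.3,-102,T[2,3]],88.5)
E
```

```text
[ 505.58015389 -155.48312179   28.52225081] [-1.44109771 -3.34587418 11.24011182] 37.36360183952043 19.913320541381836
top face centre 506.6 -155.5 size 37.1 58.0 yaw -12.68
offset [  41.6 -527.4   27.2] rot [  0.14   0.07 -11.09] t 4.5
offset [ 51.7 -13.9  -0.1] rot [  0.14   0.07 -11.09] t 4.5
```

Emit:
{"op": "jog_arm", "data": {"offset": [[8,-2,-1],[22,-6,-1],[38,-11,-1],[53,-15.5,-1],[53,-15.5,-1]], "delta_rot": [[0,0,-3],[0,0,-6],[0,0,-9],[0,0,-11.1],[0,0,-11.1]], "gripper": [30,30,30,30,30]}}

```text
time_s: 5.0
tcp_pos: [501.5, -95.7, 28.5]
eef_rot: [-0.0, 0.713, 0.701, 0.001]
force: [-0.2, 5.4, 8.2]
grip_width: 37.3
grasp_force: 21.2
```

Emit:
{"op": "jog_arm", "data": {"offset": [[0,0,0]], "delta_rot": [[0,0,0]], "gripper": [30]}}

```text
time_s: 5.1
tcp_pos: [501.6, -96.6, 28.5]
eef_rot: [-0.0, 0.714, 0.7, 0.001]
force: [-1.5, 4.8, 8.5]
grip_width: 37.6
grasp_force: 21.3
```

```bash
python3 - <<'E'
from h import *
s=env.sense();print(s["tcp_pos"],s["force"],s["grip_width"],s["grasp_force"]); go(s["tcp_pos"],88.5)
T=tool();np.save("w4T.npy",T);a=capture("wrist");cv2.imwrite("pics/w4.png",a)
E
```

```text
[501.63530217 -96.56494911  28.53133969] [-1.54318751  4.8273763   8.46161772] 37.585743586729976 21.276688277721405
offset [0. 0. 0.] rot [ 0.07 -0.07  0.35] t 5.1
```

View pics/w4.png

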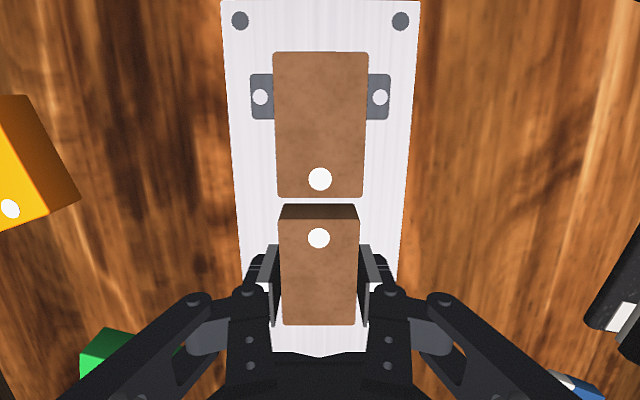

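The samples are nearly in line with a small gap between rows 197 and 205, and the dots are at (179,320) and (238,319). I'll measure the remaining correction.

```bash
python3 - <<'E'
from h import *
T=np.load("w4T.npy");a=cv2.imread("pics/w4.png")
tops(a,T,(40,199,273,369)); tops(a,T,(214,330,277,361))
g=cv2.cvtColor(a,cv2.COLOR_BGR2HSV);m=((g[...,1]<40)&(g[...,2]>215)).astype(np.uint8)
for r in((165,192),(226,250)):
    M=cv2.moments(m[r[0]:r[1],306:334],True); p=[r[0]+M["m01"]/M["m00"],306+M["m10"]/M["m00"]]; print(np.round(p,1),world("wrist",p,29,T).round(1))
E
```

```text
top face centre 504.8 -27.5 size 37.3 58.5 yaw -1.14
top face centre 502.8 -96.4 size 37.1 58.4 yaw -1.16
[178.6 319.7] [504.3 -48.4  29. ]
[237.5 318.4] [503.2 -76.4  29. ]
```

Emit:
{"op": "jog_arm", "data": {"offset": [[3,0.55,0],[6,0.55,0],[8,0.55,0],[9,0.55,0],[9,0.55,0]], "delta_rot": [[0,0,0],[0,0,0],[0,0,0],[0,0,0],[0,0,0]], "gripper": [30,30,30,30,30]}}

```text
time_s: 5.65
tcp_pos: [502.3, -89.2, 28.5]
eef_rot: [0.0, 0.715, 0.699, 0.0]
force: [-0.7, -2.6, 8.1]
grip_width: 37.4
grasp_force: 21.2
```

Emit:
{"op": "jog_arm", "data": {"offset": [[0.5,0,0],[1,0,0],[1,0,0]], "delta_rot": [[0,0,0],[0,0,0],[0,0,0]], "gripper": [30,30,30]}}

```text
time_s: 5.95
tcp_pos: [502.3, -88.4, 28.5]
eef_rot: [0.0, 0.715, 0.699, 0.0]
force: [-0.1, -4.8, 8.3]
grip_width: 37.4
grasp_force: 21.2
```

Emit:
{"op": "jog_arm", "data": {"offset": [[1,0,0],[1.5,0,0],[2,0,0],[2,0,0]], "delta_rot": [[0,0,0],[0,0,0],[0,0,0],[0,0,0]], "gripper": [30,30,30,30]}}

```text
time_s: 6.35
tcp_pos: [502.3, -86.5, 28.5]
eef_rot: [0.0, 0.715, 0.699, 0.0]
force: [-0.6, -4.3, 7.0]
grip_width: 37.7
grasp_force: 21.2
```

```bash
python3 - <<'E'
from h import *
s=env.sense();print(s["tcp_pos"],s["force"],s["wrist_torque"])
T=tool();np.save("w5T.npy",T);a=capture("wrist");cv2.imwrite("pics/w5.png",a)
cv2.imwrite("pics/c5.png",cv2.resize(a[140:300,240:400],None,fx=3.7,fy=3.7,interpolation=cv2.INTER_CUBIC))
E
```

```text
[502.30097278 -86.45944499  28.52904978] [-0.60731178 -4.29696941  6.95629013] [-0.86635375 -0.03007408 -0.05162048]
```

View pics/c5.png

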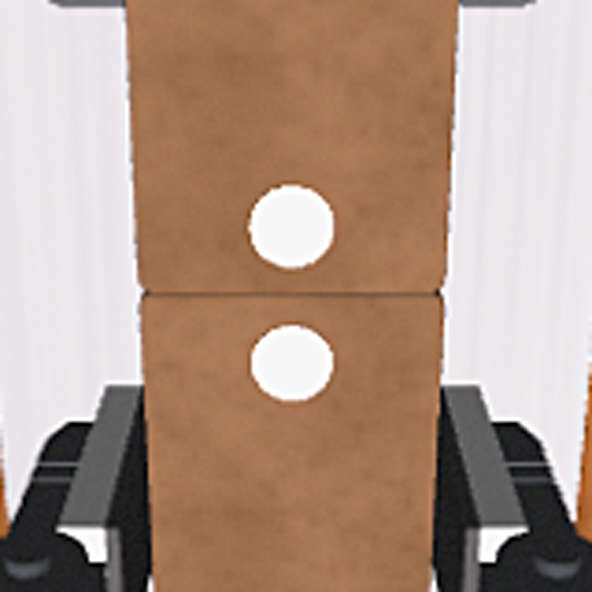

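The crop shows the ends almost touching with a thin dark line, the sides in line, and the dots stacked on one column. I'll push a bit more until the force rises.

Emit:
{"op": "jog_arm", "data": {"offset": [[0.7,0,0],[1.4,0,0],[1.4,0,0]], "delta_rot": [[0,0,0],[0,0,0],[0,0,0]], "gripper": [30,30,30]}}

```text
time_s: 6.7
tcp_pos: [502.3, -86.3, 28.5]
eef_rot: [0.001, 0.715, 0.699, -0.0]
force: [-0.3, -12.2, 6.9]
grip_width: 37.8
grasp_force: 21.1
```

Emit:
{"op": "jog_arm", "data": {"offset": [[0.7,0,0],[1.4,0,0],[1.4,0,0]], "delta_rot": [[0,0,0],[0,0,0],[0,0,0]], "gripper": [30,30,30]}}

```text
time_s: 7.0
tcp_pos: [502.3, -86.2, 28.5]
eef_rot: [0.001, 0.716, 0.698, -0.001]
force: [1.4, -20.2, 5.6]
grip_width: 37.5
grasp_force: 20.9
```

Emit:
{"op": "jog_arm", "data": {"offset": [[-1,0,0],[-2,0,0],[-2,0,0],[-2,0,0],[-2,0,0]], "delta_rot": [[0,0,0],[0,0,0],[0,0,0],[0,0,0],[0,0,0]], "gripper": [30,30,80,80,80]}}

```text
time_s: 7.5
tcp_pos: [501.9, -85.8, 27.9]
eef_rot: [-0.0, 0.715, 0.699, 0.0]
force: [-0.1, 0.1, -0.1]
grip_width: 68.3
grasp_force: 0.0
```

Emit:
{"op": "jog_arm", "data": {"offset": [[0,0,-20],[0,0,-60],[0,0,-110],[0,0,-140],[0,0,-140]], "delta_rot": [[0,0,0],[0,0,0],[0,0,0],[0,0,0],[0,0,0]], "gripper": [80,80,80,80,80]}}

```text
time_s: 8.0
tcp_pos: [503.7, -86.5, 171.8]
eef_rot: [0.002, 0.716, 0.698, 0.002]
force: [0.7, -0.2, -0.4]
grip_width: 68.2
grasp_force: 0.0
```

```bash
python3 - <<'E'
from h import *
s=env.sense();print(s["tcp_pos"],s["force"],s["time_s"])
T=tool();np.save("w6T.npy",T);a=capture("wrist");cv2.imwrite("pics/w6.png",a)
g=cv2.cvtColor(a,cv2.COLOR_BGR2HSV);w=((g[...,1]<40)&(g[...,2]>215)).astype(np.uint8)
n,_,st,ce=cv2.connectedComponentsWithStats(w)
for i in range(1,n):
    if 50<st[i,4]<300 and abs(ce[i][0]-320)<40: print("white",ce[i].round(1),st[i,4],world("wrist",ce[i][::-1],29,T).round(1))
g1=proj("wrist",[504,-57,29],T).astype(int);print(g1)
r,c=g1; cv2.imwrite("pics/c6.png",cv2.resize(a[r-65:r+65,c-65:c+65],None,fx=4.5,fy=4.5,interpolation=cv2.INTER_CUBIC))
go([500,250,230],75)
E
```

```text
[503.74707917 -86.45160281 171.75824701] [ 0.70181965 -0.23091478 -0.39064269] 8.0
white [316.  148.4] 106 [504.3 -48.7  29. ]
white [315.9 168.1] 101 [503.7 -66.6  29. ]
[157 315]
offset [336.3 -11.  -60.5] rot [1.900e-01 1.000e-02 1.357e+01] t 8.05
```

View pics/c6.png

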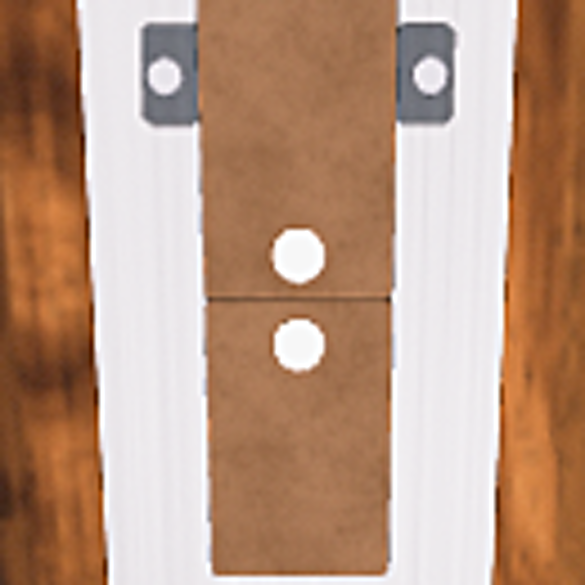

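The samples are butted flush with sides in line; the dots measure 17.9 mm apart. Now to the gauge.

Emit:
{"op": "jog_arm", "data": {"offset": [[384,-11,-60],[384,-11,-60],[384,-11,-60],[384,-11,-60],[384,-11,-60]], "delta_rot": [[0,0,3],[0,0,6],[0,0,9],[0,0,13],[0,0,13.5]], "gripper": [80,80,80,80,80]}}

```text
time_s: 8.55
tcp_pos: [500.3, 162.4, 205.8]
eef_rot: [-0.0, 0.794, 0.608, -0.001]
force: [1.4, -0.5, 0.4]
grip_width: 68.3
grasp_force: 0.0
```

```bash
python3 - <<'E'
from h import *
print(tool()[:3,3]);go([500,298,230],75)
E
```

```text
[500.2876412 162.4258336 205.7738891]
offset [130.8 -35.5 -24.3] rot [-0.07  0.06 -0.07] t 8.55
```

Emit:
{"op": "jog_arm", "data": {"offset": [[131,-35,-24],[131,-35,-24],[131,-35,-24],[131,-35,-24],[131,-35,-24]], "delta_rot": [[0,0,0],[0,0,0],[0,0,0],[0,0,0],[0,0,0]], "gripper": [80,80,80,80,80]}}

```text
time_s: 9.05
tcp_pos: [500.4, 296.5, 229.1]
eef_rot: [-0.0, 0.792, 0.61, -0.001]
force: [-0.4, -0.2, 0.1]
grip_width: 68.4
grasp_force: 0.0
```

```bash
python3 - <<'E'
from h import *
T=tool();np.save("w7T.npy",T);a=capture("wrist");cv2.imwrite("pics/w7.png",a);print(T.round(3))
for k,z in (("gauge_center",64),("stand",0)):
    for r in spotter.pinpoint(k,"wrist")[:2]: print(k,np.round(r["pixel"]),round(r["confidence"],2),np.round(world("wrist",r["pixel"],z,T),1))
g=cv2.cvtColor(a,cv2.COLOR_BGR2HSV)
m=((abs(g[...,0].astype(int)-27)<8)&(g[...,1]>120)&(g[...,2]>140)).astype(np.uint8)
for c in cv2.findContours(m,cv2.RETR_EXTERNAL,cv2.CHAIN_APPROX_NONE)[0]:
    if cv2.contourArea(c)>200:
        w=np.array([world("wrist",p[0][::-1],104,T)[:2] for p in c],np.float32);print(cv2.boundingRect(c),cv2.minAreaRect(w))
E
```

```text
[[ 2.56000e-01  9.67000e-01 -2.00000e-03  5.00352e+02]
 [ 9.67000e-01 -2.56000e-01 -1.00000e-03  2.96519e+02]
 [-1.00000e-03 -1.00000e-03 -1.00000e+00  2.29117e+02]
 [ 0.00000e+00  0.00000e+00  0.00000e+00  1.00000e+00]]
gauge_center [179. 322.] 0.75 [505.2 299.1  64. ]
stand [162. 318.] 0.68 [502.2 303.1   0. ]
(308, 159, 27, 50) ((505.7088317871094, 305.4140319824219), (43.85582733154297, 21.36355972290039), 71.64738464355469)
```

View pics/w7.png

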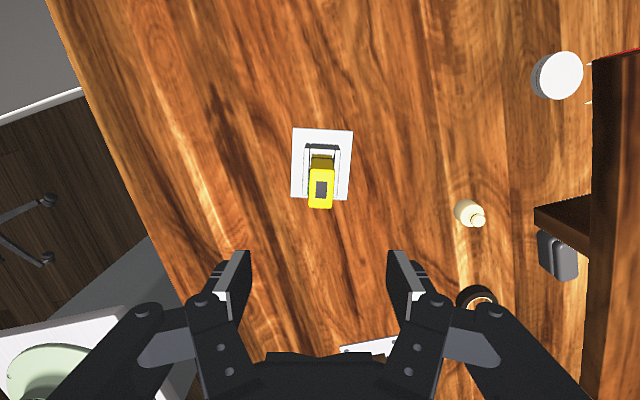

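The gauge stands in its stand, with its yellow top at about rows 168–209, columns 308–334; the strip above that is its side face. I'll fit just the top face.

```bash
python3 - <<'E'
from h import *
T=np.load("w7T.npy");a=cv2.imread("pics/w7.png");g=cv2.cvtColor(a,cv2.COLOR_BGR2HSV)
print(g[152:212:4,313].tolist())
for v in(170,200,220):
    m=((abs(g[...,0].astype(int)-27)<8)&(g[...,1]>120)&(g[...,2]>v)).astype(np.uint8)
    for c in cv2.findContours(m,cv2.RETR_EXTERNAL,cv2.CHAIN_APPROX_NONE)[0]:
        if cv2.contourArea(c)>200:
            w=np.array([world("wrist",p[0][::-1],104,T)[:2] for p in c],np.float32);print(v,cv2.boundingRect(c),cv2.minAreaRect(w))
# stand foot at z~? light grey
m=((g[...,1]<40)&(g[...,2]>150)).astype(np.uint8); m[:120]=0;m[210:]=0;m[:,:280]=0;m[:,365:]=0
pts=cv2.findNonZero(m)[:,0]
for z in(0,4,8):
    w=np.array([world("wrist",p[::-1],z,T)[:2] for p in pts],np.float32);print("stand",z,cv2.minAreaRect(w))
E
```

```text
[[110, 3, 251], [24, 229, 148], [25, 217, 148], [24, 206, 150], [23, 215, 205], [30, 129, 247], [30, 137, 247], [30, 140, 247], [30, 147, 248], [30, 151, 248], [30, 154, 249], [30, 163, 250], [30, 164, 247], [30, 169, 247], [11, 188, 152]]
170 (308, 168, 27, 41) ((504.4649963378906, 301.5328369140625), (35.706600189208984, 21.32062339782715), 71.76041412353516)
200 (308, 168, 27, 41) ((504.4665222167969, 301.5009460449219), (35.64593505859375, 21.185659408569336), 71.68888092041016)
220 (308, 169, 27, 40) ((504.40142822265625, 301.4493103027344), (35.50710678100586, 21.00379753112793), 71.69127655029297)Traceback (most recent call last):
  File "<stdin>", line 13, in <module>
  File "h.py", line 11, in world
    c,P=campose(name,T); K=np.array(c["intrinsics"]); k=c["k1"]
        ~~~~~~~^^^^^^^^
  File "h.py", line 8, in campose
    c=camera_info(name); return c, (np.array(c["pose"]) if "pose" in c else (tool() if T is None else T)@np.array(c["mount"]))
ValueError: time passes only in moves, steps and waits
```

```bash
python3 - <<'E'
from h import *
go([503.8,301.6,72],71.7)
E
```

```text
offset [  7.6   0.8 157.8] rot [-0.03  0.08  3.28] t 9.2
```

Emit:
{"op": "jog_arm", "data": {"offset": [[7.5,1,40],[7.5,1,85],[7.5,1,120],[7.5,1,145],[7.5,1,155]], "delta_rot": [[0,0,3.3],[0,0,3.3],[0,0,3.3],[0,0,3.3],[0,0,3.3]], "gripper": [80,80,80,80,80]}}

```text
time_s: 9.7
tcp_pos: [503.3, 301.2, 73.1]
eef_rot: [0.0, 0.811, 0.586, -0.002]
force: [-0.1, -0.2, 0.5]
grip_width: 68.1
grasp_force: 0.0
```

Emit:
{"op": "jog_arm", "data": {"offset": [[0,0,0],[0,0,0]], "delta_rot": [[0,0,0],[0,0,0]], "gripper": [80,80]}}

```text
time_s: 9.9
tcp_pos: [504.7, 302.9, 76.6]
eef_rot: [0.0, 0.81, 0.586, 0.001]
force: [-0.2, -0.0, 1.2]
grip_width: 68.4
grasp_force: 0.0
```

```bash
python3 - <<'E'
from h import *
T=tool();np.save("w8T.npy",T);a=capture("wrist");cv2.imwrite("pics/w8.png",a);print(T.round(3),env.sense()["force"])
go([503.8,301.6,72],71.7)
E
```

```text
[[ 3.14000e-01  9.50000e-01  1.00000e-03  5.04666e+02]
 [ 9.50000e-01 -3.14000e-01  1.00000e-03  3.02910e+02]
 [ 1.00000e-03  1.00000e-03 -1.00000e+00  7.66230e+01]
 [ 0.00000e+00  0.00000e+00  0.00000e+00  1.00000e+00]] [0.44341594 0.90371885 0.02742048]
offset [-1.8 -0.5  4.9] rot [ 0.07 -0.08  0.02] t 9.95
```

View pics/w8.png

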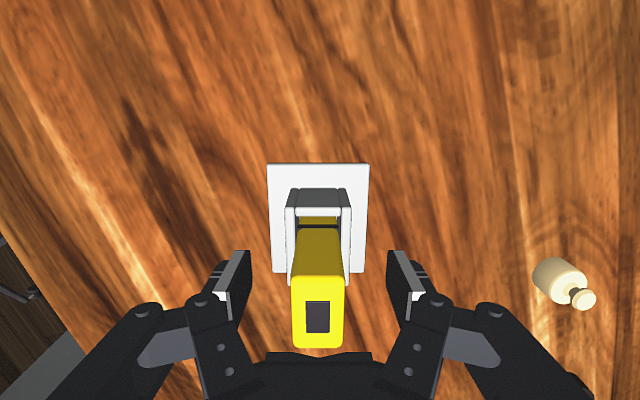

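The gauge is centred between the jaws (columns 291–345) and aligned, with the pocket rim below the pads. That was the last of my 10 views, so I continue by numbers. Gripping now.

Emit:
{"op": "jog_arm", "data": {"offset": [[-1.8,-0.3,3],[-1.8,-0.3,3],[-1.8,-0.3,3],[-1.8,-0.3,3],[-1.8,-0.3,3]], "delta_rot": [[0,0,0],[0,0,0],[0,0,0],[0,0,0],[0,0,0]], "gripper": [80,10,10,10,10], "grip_force": 40}}

```text
time_s: 10.45
tcp_pos: [503.3, 301.5, 72.8]
eef_rot: [0.0, 0.81, 0.586, 0.0]
force: [-0.5, -0.7, 4.9]
grip_width: 21.3
grasp_force: 39.3
```

Emit:
{"op": "jog_arm", "data": {"offset": [[0,0,0],[0,0,0],[0,0,0]], "delta_rot": [[0,0,0],[0,0,0],[0,0,0]], "gripper": [10,10,10]}}

```text
time_s: 10.75
tcp_pos: [503.4, 301.5, 72.8]
eef_rot: [0.0, 0.81, 0.586, 0.0]
force: [-1.4, -1.8, 5.3]
grip_width: 21.3
grasp_force: 39.4
```

```bash
cat >> h.py <<'E'
def gtop(a,T,z):
    g=cv2.cvtColor(a,cv2.COLOR_BGR2HSV); m=((abs(g[...,0].astype(int)-27)<8)&(g[...,1]>80)&(g[...,2]>200)).astype(np.uint8); m[:,:230]=0;m[:,410:]=0; m[:200]=0
    for c in cv2.findContours(m,cv2.RETR_EXTERNAL,cv2.CHAIN_APPROX_NONE)[0]:
        if cv2.contourArea(c)>1000:
            w=np.array([(np.linalg.inv(T)@np.r_[world("wrist",p[0][::-1],z,T),1])[:2] for p in c],np.float32);print("gauge top in tool",cv2.boundingRect(c),cv2.minAreaRect(w))
E
python3 - <<'E'
from h import *
T=tool();a=capture("wrist");cv2.imwrite("pics/w9.png",a)
gtop(a,T,104)
E
```

```text
gauge top in tool (291, 277, 56, 75) ((1.9680519104003906, 0.9003715515136719), (35.10882568359375, 20.789880752563477), 0.03823059797286987)
```

Emit:
{"op": "jog_arm", "data": {"offset": [[0,0,-10],[0,0,-25],[0,0,-45],[0,0,-70],[0,0,-90]], "delta_rot": [[0,0,0],[0,0,0],[0,0,0],[0,0,0],[0,0,0]], "gripper": [10,10,10,10,10]}}

```text
time_s: 11.3
tcp_pos: [503.4, 301.6, 165.0]
eef_rot: [-0.0, 0.81, 0.586, 0.001]
force: [0.9, 0.5, -0.6]
grip_width: 21.6
grasp_force: 39.2
```

```bash
python3 - <<'E'
from h import *
s=env.sense();print(s["tcp_pos"],s["force"],s["grip_width"],s["grasp_force"])
T=tool();a=capture("wrist");cv2.imwrite("pics/w10.png",a)
gtop(a,T,T[2,3]+31.2)
go([503.0,-56,162],88.85)
E
```

```text
[503.41665346 301.56186229 165.04924359] [ 0.93891011  0.48402112 -0.64182602] 21.631879654540345 39.22440826892853
gauge top in tool (291, 277, 56, 75) ((2.015644073486328, 0.9182043075561523), (20.64460563659668, 35.04922103881836), 89.99861145019531)
offset [-340.7  110.8    5. ] rot [  0.21  -0.19 -17.1 ] t 11.35
```

Emit:
{"op": "jog_arm", "data": {"offset": [[-25,8,0],[-65,21,0],[-108,35,0],[-151,49,0],[-194,63,0]], "delta_rot": [[0,0,-2],[0,0,-5],[0,0,-9],[0,0,-13],[0,0,-17]], "gripper": [10,10,10,10,10]}}

```text
time_s: 11.85
tcp_pos: [502.2, 95.7, 163.6]
eef_rot: [0.0, 0.714, 0.701, 0.0]
force: [0.4, 0.2, -0.9]
grip_width: 21.7
grasp_force: 39.3
```

```bash
python3 - <<'E'
from h import *
go([503.05,-59.6,140],88.7)
E
```

```text
offset [-155.3    3.7   23.6] rot [0.06 0.01 0.24] t 11.85
```

Emit:
{"op": "jog_arm", "data": {"offset": [[-40,1,5],[-80,2,10],[-120,3,18],[-145,3.5,24],[-155,3.7,24]], "delta_rot": [[0,0,0],[0,0,0],[0,0,0],[0,0,0],[0,0,0]], "gripper": [10,10,10,10,10]}}

```text
time_s: 12.35
tcp_pos: [502.2, -60.5, 138.7]
eef_rot: [0.0, 0.716, 0.698, -0.0]
force: [0.1, 0.2, -1.3]
grip_width: 21.3
grasp_force: 39.3
```

Emit:
{"op": "jog_arm", "data": {"offset": [[0,0,0],[0,0,0],[0,0,0]], "delta_rot": [[0,0,0],[0,0,0],[0,0,0]], "gripper": [10,10,10]}}

```text
time_s: 12.65
tcp_pos: [503.0, -56.1, 139.1]
eef_rot: [0.0, 0.714, 0.7, 0.0]
force: [-0.7, 0.6, -2.1]
grip_width: 21.8
grasp_force: 39.3
```

```bash
cat > chk.py <<'E'
from h import *
import sys
s=env.sense();print(s["tcp_pos"],s["force"],s["grip_width"],s["time_s"])
T=tool();a=capture("wrist");cv2.imwrite(f"pics/{sys.argv[1]}.png",a)
gtop(a,T,T[2,3]+31.2)
g=cv2.cvtColor(a,cv2.COLOR_BGR2HSV);w=((g[...,1]<40)&(g[...,2]>205)).astype(np.uint8)
n,_,st,ce=cv2.connectedComponentsWithStats(w)
for i in range(1,n):
    p=world("wrist",ce[i][::-1],29,T) if 20<st[i,4]<900 and abs(ce[i][0]-320)<60 else None
    if p is not None: print("white",ce[i].round(1),st[i],p.round(1))
for n in("wrist","top","side"):
    if n!="wrist": b=capture(n)
    for k,z in(("tip_a",T[2,3]-64.8),("tip_b",T[2,3]-64.8),("gauge_center",T[2,3]-8.8),("loose_dot",29),("fixed_dot",29)):
        for r in spotter.pinpoint(k,n)[:2]:
            p=world(n,r["pixel"],z,T) 
            if r["confidence"]>.3 and abs(p[0]-504)<40 and abs(p[1]+57)<60: print(n,k,np.round(r["pixel"]),round(r["confidence"],2),p.round(1))
go([503.05,-59.6,100],88.7)
E
python3 chk.py w11
```

```text
[502.97025358 -56.1418823  139.05490132] [-0.66702541  0.56283254 -2.09760194] 21.76202886658399 12.65
gauge top in tool (291, 277, 56, 74) ((1.9469985961914062, 1.138772964477539), (20.631574630737305, 34.553993225097656), 89.93202209472656)
white [286.3 147.8] [283 144   8   8  49] [479.9 -12.   29. ]
white [350.7 147.9] [347 144   8   8  51] [530.1 -13.1  29. ]
white [318.4 191.9] [313 186  12  13 123] [504.2 -48.5  29. ]
white [284.5 284.1] [277 281  12   9  53] [ 471.5 -135.8   29. ]
white [352.9 283.8] [350 281  12   9  48] [ 533.8 -136.7   29. ]
white [347.3 330.4] [346 320   4  18  46] [ 529.4 -189.9   29. ]
white [289.5 331.3] [288 324   4  14  46] [ 473.2 -190.    29. ]
wrist gauge_center [270. 322.] 0.95 [505.8 -58.7 130.3]
wrist loose_dot [210. 318.] 0.56 [503.2 -63.9  29. ]
wrist fixed_dot [191. 320.] 0.75 [505.1 -47.8  29. ]
top fixed_dot [203. 353.] 0.45 [499.3 -53.5  29. ]
side gauge_center [199. 300.] 0.76 [511.8 -50.5 130.3]
side loose_dot [223. 295.] 0.81 [505.8 -69.2  29. ]
side fixed_dot [216. 302.] 0.91 [502.5 -42.8  29. ]
offset [-1.9  0.5 38.5] rot [-0.   -0.    0.05] t 13.55
```

Emit:
{"op": "jog_arm", "data": {"offset": [[-1.9,0.5,12],[-1.9,0.5,25],[-1.9,0.5,35],[-1.9,0.5,39],[-1.9,0.5,39]], "delta_rot": [[0,0,0],[0,0,0],[0,0,0],[0,0,0],[0,0,0]], "gripper": [10,10,10,10,10]}}

```text
time_s: 14.05
tcp_pos: [502.7, -59.4, 98.7]
eef_rot: [-0.001, 0.715, 0.699, -0.0]
force: [0.9, 0.1, -1.1]
grip_width: 22.0
grasp_force: 39.3
```

Emit:
{"op": "jog_arm", "data": {"offset": [[0,0,0],[0,0,0],[0,0,0],[0,0,0],[0,0,0]], "delta_rot": [[0,0,0],[0,0,0],[0,0,0],[0,0,0],[0,0,0]], "gripper": [10,10,10,10,10]}}

```text
time_s: 14.55
tcp_pos: [503.2, -59.6, 99.7]
eef_rot: [0.0, 0.715, 0.699, 0.0]
force: [-0.1, 0.1, -0.8]
grip_width: 22.0
grasp_force: 39.3
```

```bash
python3 chk.py w12
```

```text
[503.16447902 -59.6007241   99.68222131] [-0.10484389  0.11683785 -0.82697021] 22.009312298928652 14.55
gauge top in tool (291, 277, 56, 74) ((1.95098876953125, 1.1257104873657227), (20.628629684448242, 34.559303283691406), 89.98594665527344)
white [280.  151.9] [276 147   9  10  69] [480.2 -11.8  29. ]
white [356. 152.] [352 148   9   9  69] [529.8 -12.9  29. ]
white [318.  202.7] [311 197  15  11 133] [504.2 -47.5  29. ]
white [284.4 284. ] [277 281  12   9  52] [ 477.2 -112.4   29. ]
white [352.9 283.8] [350 281  12   9  48] [ 529.2 -113.4   29. ]
white [318.9 345.3] [287 320  64  37 446] [ 502.1 -172.7   29. ]
wrist gauge_center [267. 320.] 0.74 [505.  -60.8  90.9]
wrist fixed_dot [203. 318.] 0.7 [504.4 -47.6  29. ]
top fixed_dot [201. 352.] 0.41 [506.6 -52.3  29. ]
side gauge_center [208. 298.] 0.44 [507.  -57.8  90.9]
side fixed_dot [218. 299.] 0.64 [501.3 -52.   29. ]
offset [-0.  -0.1 -0.5] rot [-0.   -0.    0.05] t 15.45
```

```bash
python3 - <<'E'
from h import *
a=cv2.imread("pics/w12.png"); T=tool()
print({r:a[r,318].tolist() for r in range(190,232)})
pr=lambda x,z: proj("wrist",(T@np.r_[x,1.0,0,1])[:3]*[1,1,0]+[0,0,z],T).round(1)
Z=T[2,3]-8.8
for x in(0,2): print(x,"tip",pr(x+9,Z-56),"foot front at housing",pr(x+12.5,Z-40),"housing front bottom",pr(x+18,Z-40),"top front",pr(x+18,Z+40))
E
```

```text
{190: [87, 121, 167], 191: [84, 117, 167], 192: [85, 118, 167], 193: [82, 114, 162], 194: [80, 114, 160], 195: [79, 114, 163], 196: [64, 101, 156], 197: [208, 223, 239], 198: [255, 255, 254], 199: [250, 249, 248], 200: [247, 247, 247], 201: [247, 247, 247], 202: [247, 247, 247], 203: [247, 247, 247], 204: [247, 247, 247], 205: [248, 248, 248], 206: [255, 255, 255], 207: [246, 245, 247], 208: [94, 86, 85], 209: [64, 95, 103], 210: [42, 111, 130], 211: [20, 107, 126], 212: [24, 108, 129], 213: [24, 106, 127], 214: [24, 107, 129], 215: [23, 107, 127], 216: [25, 106, 128], 217: [23, 105, 126], 218: [25, 108, 129], 219: [27, 109, 128], 220: [28, 110, 129], 221: [23, 109, 129], 222: [26, 113, 133], 223: [26, 97, 115], 224: [30, 45, 52], 225: [28, 26, 23], 226: [28, 26, 27], 227: [49, 38, 35], 228: [31, 109, 131], 229: [19, 111, 132], 230: [19, 106, 128], 231: [31, 110, 131]}
0 tip [210.  318.4] foot front at housing [213.9 318.3] housing front bottom [205.5 318.3] top front [279.9 317.9]
2 tip [207.2 318.4] foot front at housing [210.9 318.3] housing front bottom [202.5 318.3] top front [275.2 317.9]
```

```bash
python3 - <<'E'
from h import *
a=cv2.imread("pics/w12.png"); g=cv2.cvtColor(a,cv2.COLOR_BGR2HSV)
c=camera_info("wrist");M=np.array(c["mount"]);K=np.array(c["intrinsics"])
for r in list(range(206,224,2))+[229,240,250,260,270,275,277,279,281]:
    m=(abs(g[r,230:410,0].astype(int)-27)<9)&(g[r,230:410,1]>110)&(g[r,230:410,2]>70)
    i=np.nonzero(m)[0]
    if len(i)<8: print(r,len(i)); continue
    lo,hi=230+i[0],231+i[-1]
    d=cv2.undistortPoints(np.array([[[lo-.5,r]],[[hi-.5,r]]],float),K,np.array([c["k1"],0,0,0.]))[:,0]
    Zc=22/(d[1,0]-d[0,0]); p=M@np.r_[d.mean(0)*Zc,Zc,1]
    print(r,lo,hi,len(i),"tool pt",p[:3].round(1),a[r,320].tolist())
E
```

```text
206 0
208 0
210 304 334 30 tool pt [ 2.5  1.1 81.9] [38, 108, 128]
212 302 336 34 tool pt [10.6  1.1 56.9] [26, 109, 129]
214 301 337 36 tool pt [13.4  1.1 46.2] [27, 107, 130]
216 301 338 37 tool pt [14.1  1.4 41.2] [30, 109, 130]
218 300 338 38 tool pt [14.8  1.1 36.4] [25, 107, 128]
220 300 338 38 tool pt [13.7  1.1 36. ] [28, 110, 129]
222 300 338 38 tool pt [12.6  1.1 35.6] [28, 113, 134]
229 300 338 38 tool pt [ 8.8  1.1 34.3] [27, 113, 135]
240 297 341 44 tool pt [13.6  1.2 10.4] [32, 112, 133]
250 295 343 48 tool pt [15.   1.2 -2.6] [23, 107, 130]
260 294 344 50 tool pt [13.5  1.2 -9.1] [29, 111, 132]
270 292 346 54 tool pt [ 14.7   1.2 -19.2] [27, 111, 132]
275 291 346 55 tool pt [ 14.1   1.  -21.9] [21, 104, 123]
277 291 347 56 tool pt [ 14.5   1.2 -24. ] [32, 174, 212]
279 291 347 56 tool pt [ 13.8   1.2 -24.3] [36, 231, 247]
281 290 347 57 tool pt [ 14.3   1.  -26.4] [38, 245, 247]
```

Emit:
{"op": "jog_arm", "data": {"offset": [[0.8,0,2],[0.8,0,4],[0.8,0,4.5],[0.8,0,5],[0.8,0,5]], "delta_rot": [[0,0,0],[0,0,0],[0,0,0],[0,0,0],[0,0,0]], "gripper": [10,10,10,10,10]}}

```text
time_s: 15.95
tcp_pos: [503.1, -58.7, 94.5]
eef_rot: [-0.0, 0.715, 0.699, -0.0]
force: [0.4, 0.1, -1.0]
grip_width: 21.3
grasp_force: 39.3
```

Emit:
{"op": "jog_arm", "data": {"offset": [[0,0,1],[0,0,2],[0,0,2],[0,0,2],[0,0,2]], "delta_rot": [[0,0,0],[0,0,0],[0,0,0],[0,0,0],[0,0,0]], "gripper": [10,10,10,10,10]}}

```text
time_s: 16.45
tcp_pos: [503.2, -58.8, 92.6]
eef_rot: [0.0, 0.715, 0.699, 0.0]
force: [-0.5, -0.3, 0.7]
grip_width: 21.8
grasp_force: 39.5
```

Emit:
{"op": "jog_arm", "data": {"offset": [[0,0,1],[0,0,2],[0,0,2],[0,0,2],[0,0,2]], "delta_rot": [[0,0,0],[0,0,0],[0,0,0],[0,0,0],[0,0,0]], "gripper": [10,10,10,10,10]}}

```text
time_s: 16.95
tcp_pos: [503.2, -58.7, 90.6]
eef_rot: [0.0, 0.715, 0.699, 0.0]
force: [0.3, -0.0, 3.0]
grip_width: 21.5
grasp_force: 39.6
```

Emit:
{"op": "jog_arm", "data": {"offset": [[0,0,0.7],[0,0,1.4],[0,0,2.1],[0,0,2.8],[0,0,2.8]], "delta_rot": [[0,0,0],[0,0,0],[0,0,0],[0,0,0],[0,0,0]], "gripper": [10,10,10,10,10]}}

```text
time_s: 17.45
tcp_pos: [503.2, -58.7, 87.7]
eef_rot: [0.0, 0.715, 0.699, 0.0]
force: [1.8, -0.1, 3.2]
grip_width: 21.6
grasp_force: 39.8
```

Emit:
{"op": "jog_arm", "data": {"offset": [[0,0,0],[0,0,0],[0,0,0],[0,0,0],[0,0,0]], "delta_rot": [[0,0,0],[0,0,0],[0,0,0],[0,0,0],[0,0,0]], "gripper": [10,10,10,10,10]}}

```text
time_s: 17.95
tcp_pos: [503.2, -58.8, 87.8]
eef_rot: [0.0, 0.715, 0.699, 0.0]
force: [0.3, -0.5, 3.4]
grip_width: 21.4
grasp_force: 39.8
```

```bash
python3 - <<'E'
from h import *
F=[];W=[]
for i in range(8):
    a=capture("wrist" if i<7 else "side"); s=env.sense(); F.append(s["force"]);W.append(s["wrist_torque"])
print(np.mean(F,0).round(2),np.std(F,0).round(2),np.mean(W,0).round(3),s["tcp_pos"],s["time_s"])
T=tool();a=capture("wrist");gtop(a,T,T[2,3]+31.2);go(s["tcp_pos"],88.7)
g=cv2.cvtColor(a,cv2.COLOR_BGR2HSV)
print({r:int(g[r,318,2]) for r in range(200,216)})
m=((g[...,1]<40)&(g[...,2]>205)).astype(np.uint8)[195:215,300:340]
ys,xs=np.nonzero(m);print("dot px rows",ys.min()+195,ys.max()+195,"cols",xs.min()+300,xs.max()+300) if len(ys) else print("dot hidden")
for p in([504.2,-43.7,29],[504.2,-48.7,29],[499.2,-48.7,29],[509.2,-48.7,29]): print(p,proj("wrist",p,T).round(1))
for k in("tip_a","tip_b","foot_a"):
    for n in("side","wrist"):
        for r in spotter.pinpoint(k,n)[:2] if k!="foot_a" else []: print(k,n,np.round(r["pixel"],1),round(r["confidence"],2),world(n,r["pixel"],29,T).round(1))
E
```

```text
[ 0.94 -0.07  3.4 ] [0.46 0.52 0.37] [-0.031 -0.274  0.015] [503.16789608 -58.7688399   87.75648747] 18.35
gauge top in tool (291, 277, 56, 74) ((1.9498558044433594, 1.1262931823730469), (20.6278018951416, 34.55989456176758), 89.99458312988281)
offset [-0.  0. -0.] rot [ 0.   -0.    0.05] t 18.4
{200: 161, 201: 162, 202: 164, 203: 157, 204: 240, 205: 255, 206: 255, 207: 243, 208: 91, 209: 103, 210: 128, 211: 128, 212: 127, 213: 129, 214: 129, 215: 128}
dot px rows 204 207 cols 313 323
[504.2, -43.7, 29] [204.5 317.9]
[504.2, -48.7, 29] [211.7 318.1]
[499.2, -48.7, 29] [211.9 310.4]
[509.2, -48.7, 29] [211.6 325.7]
```

```bash
python3 -c "
from cell import env
print(env.finish_job())"
```

```text
the job is handed in; nothing more can be done
None
```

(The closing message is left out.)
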